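# Lock the polishing barrel with the pin spanner

### The job

Take the two-pin spanner from its rest and set both its pins in the two holes of the lock ring on top of the larger polishing barrel. Only then turn the ring clockwise (seen from above) with the spanner until it comes to its stop, where the pointer on the ring meets the pointer on the barrel. Leave the spanner standing in the ring.

Things in the scene. Friction and masses are not known exactly. Their poses are not given: they have to be found in the camera images.
- spanner_grip (a point): Centre of the spanner's black upright grip: 18 thick (x), 60 long (y), 46 mm high (z). Below it a steel bar 24 x 106 x 8 mm, underside 31 mm under this point; 8 mm pins at y = +-41 mm reach 13 mm below the bar. 0.2 kg, same after a half turn. At the start the bar lies on a fixed grey rest, 30 mm over the table, between 4 mm lips: lift straight up.
- ring_top (a point): Centre of the upper face of the aluminium lock ring, 124 mm across, 82 mm over the table, on the larger fixed black rubber barrel (130 mm across). z is up; the axes turn with the ring: holes 23 mm wide, 16 mm deep at y = +-41 mm. Seated, the bar rests on the ring, the grip's centre 31 mm above this point. The smaller barrel (90 mm across, holes 55 mm apart) is a bystander.
- lock_ring (a joint): Turn of the lock ring about the vertical, rad: grows clockwise seen from above, starts between 0 and 0.35, hard stop at 1.2. It stays where it is left; friction 0.12 N m. The pins have up to 7.5 mm of play in the holes, so the ring can lag the spanner by up to about 0.18 rad.

How it is judged:
On the way, in this order (a step that is already met when the one before it is completed fails the run):
1. both pins of the spanner are in the ring's holes, bar down on the ring, before the ring is turned (horizontal distance between spanner_grip and ring_top below 0.013 m and z of spanner_grip in the frame of ring_top below 0.037 m and angle between the y axis of spanner_grip and the y axis of ring_top, either way round below 0.35 rad and value of joint lock_ring below 0.6 rad), for 0.2 s.
2. the ring is turned clockwise to its stop with both pins in its holes (horizontal distance between spanner_grip and ring_top below 0.013 m and z of spanner_grip in the frame of ring_top below 0.037 m and angle between the y axis of spanner_grip and the y axis of ring_top, either way round below 0.35 rad and value of joint lock_ring above 1.02 rad), for 0.1 s.
At the end, for the whole second after the job is handed in: The ring is within 0.18 rad (10 degrees) of its clockwise stop; the spanner stands upright (within 0.2 rad) with both pins in the holes: grip centre within 13 mm of the ring's axis and at most 37 mm above its face, bar within 0.35 rad of the line of the holes (all of step 2 and angle between spanner_grip's own z axis and vertical below 0.2 rad); the robot touches nothing.
It also fails if it takes over 38 s, if anything falls off the work surface, if the arm or the gripper's body presses on something with over 40 N, if the wrist force passes 120 N, or if a joint passes its speed limit or range.

### The arm

A 6-joint arm with a two-finger parallel gripper is mounted at the origin on the work surface; the furniture and walls round the work are solid. World frame = base frame: x ahead of the robot, y to its left, z up, the work surface at z = 0. Lengths are in m, angles in rad, forces in N, time in s.
With the tool pointing down it reaches from about 0.25 to 0.775 m from the base axis. Payload 8.9 kg.
Tool frame: the origin (TCP) lies between the finger pads; the fingertips stand 25 mm ahead of it and the grasp point (between the pads) lies 6 mm ahead of it; z points along the fingers, y is the line along which they close (so a half turn about z gives the same grasp; the last joint's range is limited). The gripper opens to 85 mm and grips with 20 to 120 N. Pads are 22 mm wide; open, the fingers measure 114 mm over their backs; the gripper's body (76 mm by 85 mm) begins 54 mm behind the grasp point. The pads swing forward as they close: fully open they stand 13 mm farther back than shut.
Start: joints at [0.979, 0.291, -0.153, 1.127, 0, 1.431], TCP at [0.23, 0.472, 0.256] pointing down, gripper open.
Joint ranges: [-2.52, 2.52], [-0.91, 1.74], [-1.3, 1.37], [-1.96, 2.02], [-1.52, 1.47], [-3.14, 3.14]. Speed limits (rad/s): [2.22, 2.22, 2.79, 3.14, 3.14, 3.14].

### API

Orientations are given as a unit quaternion [w, x, y, z].
In Python, from cell import bot, vision gives the robot as it stands. The module is installed in compiled form; this text tells all that it offers.
- The arm moves only by the tool arm_command, never from a script. Its argument "rows" is one flat list of numbers, 7 for each row, row after row: the shift along the tool's x, y, z in mm, then the turn, a rotation vector about the tool's x, y, z in degrees, then the gripper's target within -1 to 1 (fully open at 1, half-way at 0, shut at -1). In form: [dx, dy, dz, ax, ay, az, claw, dx, dy, dz, ax, ay, az, claw, ...]. A call has 1 to 10 rows; each row is the pose to reach, as a shift and turn from the pose commanded when the call began, along the tool's axes at that moment; what a row does not reach only later rows make up. A row lasts 1/10 s, in which the tool goes at most 50 mm and 8.59 degrees, less where a joint would pass 70% of its speed; a pose out of reach is approached as far as the arm can. A call with a gripper value outside its range is refused whole. The fingers move at their own pace and stop on an object; "squeeze" is the grip in N (left out, the last holds). Time passes only in rows, so rows that repeat a pose let the fingers close. It gives the time, the measured TCP pose, the force, the opening and the grip force at its end, in the units of the state.
- bot.read_state(): the state, without advancing time (a new reading comes with each control period).
- vision.snapshot(name): name is "side" or "top" or "wrist"; returns a dict with "pixels" (480x640x3 uint8, red, green, blue), "vertical_fov" (degrees; the focal length in pixels is half the picture's height over the tangent of half this angle, whatever the lens; pixels are square), "cx", "cy" (the principal point, pixels), "T" (4x4, takes a point from camera to world coordinates); the wrist camera has in their place "hand_eye" (4x4, takes a point from camera to tool coordinates, whose origin is the TCP and whose axes are the flange's). Camera axes: x right, y down, z forward; pixel columns grow to the right and rows downward; lengths in m; the calibration is good to about 2 mm. A picture is of the moment at which its call begins: read the wrist's pose just before it. There is no depth.
- bot.sign_off(): hands the job in; it is judged then, once.
The state is a dict: "clock": time; "qpos": joint angles; "qvel": joint speeds; "joint_efforts": joint torques, N m; "position": TCP position; "tcp_rot": TCP orientation; "wrist_force": force on the tool from outside, world axes, zero at the start; "wrist_torque": the same for the moment, N m; "gripper_width": opening from 0.0 (shut) to 1.0 (fully open); "grip_force": force on a finger pad.
Only numpy, scipy, OpenCV 4.12 (cv2) and the standard library are available. Lean on these libraries where they do the work, as an engineer would, in place of code of your own. Each camera call takes 0.05 s, during which the arm holds its last target. There are 200 camera calls.

## Working session

There is one attempt and no reset: what is moved stays moved. The work goes in short steps, Python scripts to look and compute and a tool call to move; the robot and the scene stay as the last step left them, time stands still between calls to the robot, and variables do not carry over. Pictures are saved under pics/ and viewed, at most 10 in all, crops included, and the job is handed in when it is done.

Besides the shell and the picture viewer there is one more tool, called after ">>>" as name(argument=value, ...) on one line, values as JSON. arm_command: Moves the arm, as the interface text tells. Its arguments: {"type":"object","properties":{"rows":{"type":"array"},"squeeze":{"type":"number"}},"required":["rows"]}

```bash
mkdir -p pics
cat > h.py <<'E'
import numpy as np, cv2
from cell import bot, vision
from scipy.spatial.transform import Rotation as R
def snap(n,f):
    s=bot.read_state(); d=vision.snapshot(n)
    cv2.imwrite('pics/'+f,d['pixels'][:,:,::-1])
    T=d.get('T')
    if T is None:
        q=s['tcp_rot']; M=np.eye(4); M[:3,:3]=R.from_quat([q[1],q[2],q[3],q[0]]).as_matrix(); M[:3,3]=s['position']
        T=M@np.array(d['hand_eye'])
    np.savez('pics/'+f[:-4]+'.npz',T=T,f=240/np.tan(np.radians(d['vertical_fov']/2)),c=[d['cx'],d['cy']])
    return d
def cast(f,uv,z):
    k=np.load('pics/'+f+'.npz'); T=k['T']; uv=np.atleast_2d(uv).astype(float)
    r=np.c_[(uv-k['c'])/k['f'],np.ones(len(uv))]@T[:3,:3].T
    o=T[:3,3]; return o+r*((z-o[2])/r[:,2])[:,None]
def state():
    s=bot.read_state(); q=s['tcp_rot']; r=R.from_quat([q[1],q[2],q[3],q[0]]).as_matrix()
    print('t',s['clock'],'pos',np.round(s['position'],4),'x',r[:,0].round(3),'y',r[:,1].round(3),'z',r[:,2].round(3),'F',np.round(s['wrist_force'],1),'w',s['gripper_width'],s['grip_force'],'q',np.round(s['qpos'],2)); return s,r
E
python3 - <<'E'
from h import *
for n in('top','wrist'):
    d=snap(n,n+'0.png'); print({k:v for k,v in d.items() if k!='pixels'})
state()
E
```

```text
{'vertical_fov': 47.97719008693142, 'cx': 321.1089304815454, 'cy': 238.95339065324748, 'T': array([[ 0.00772954, -0.99775071,  0.06658656,  0.41883035],
       [-0.99984771, -0.00875333, -0.01509736, -0.00165413],
       [ 0.01564626, -0.06645972, -0.99766643,  1.357899  ],
       [ 0.        ,  0.        ,  0.        ,  1.        ]])}
{'vertical_fov': 68.456098057351, 'cx': 317.31567972870596, 'cy': 241.8803201751872, 'hand_eye': array([[ 2.96982779e-04, -9.59802848e-01, -2.80674909e-01,
         7.18326078e-02],
       [ 9.99999917e-01,  2.06529050e-04,  3.51850417e-04,
         3.85638387e-04],
       [-2.79739510e-04, -2.80674990e-01,  9.59802830e-01,
        -1.19000904e-01],
       [ 0.00000000e+00,  0.00000000e+00,  0.00000000e+00,
         1.00000000e+00]])}
t 0.1 pos [0.2295 0.4718 0.2558] x [-0.899  0.437  0.   ] y [ 0.437  0.899 -0.001] z [-0.001 -0.001 -1.   ] F [ 0.2 -0.4 -0.2] w 0.9986885591251674 0.0 q [ 0.98  0.29 -0.15  1.13 -0.    1.43]
```

View pics/top0.png

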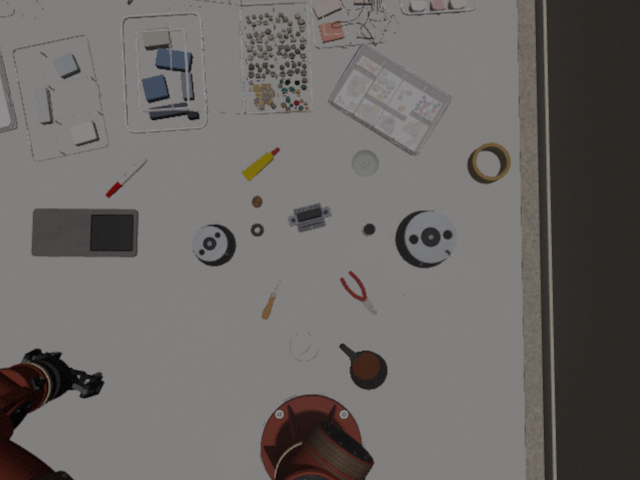

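View pics/wrist0.png

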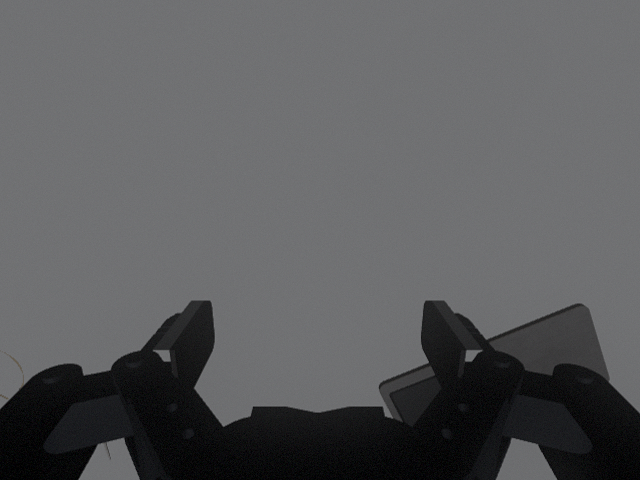

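The top view shows the spanner on its rest at about (310,217), the larger barrel at (431,238) with two black holes, and the small barrel at (211,244). I'll measure from an enlarged crop.

Run:
```python
from h import *
im=cv2.imread('pics/top0.png')
a=cv2.resize(im[195:245,280:345],None,fx=8,fy=8,interpolation=cv2.INTER_CUBIC)[:,:390*2]
b=cv2.resize(im[203:273,390:465],None,fx=8,fy=8,interpolation=cv2.INTER_CUBIC)
b=cv2.resize(b,(428,400)); a=cv2.resize(a,(372,286)); o=np.zeros((400,800,3),np.uint8); o[:286,:372]=a;o[:,372:]=b
cv2.imwrite('pics/crop0.png',o)
g=cv2.cvtColor(im,cv2.COLOR_BGR2GRAY)
def blobs(m,x0,y0):
    for c in cv2.findContours(m.astype(np.uint8),cv2.RETR_LIST,cv2.CHAIN_APPROX_NONE)[0]:
        if len(c)>7: yield c+np.array([x0,y0]),cv2.minAreaRect(c)
for nm,(x0,y0,x1,y1),m in (('ring white',(390,200,470,275),lambda g:g>120),('ring dark',(405,212,457,266),lambda g:g<70),('spanner dark',(285,197,337,240),lambda g:g<70)):
    for c,r in blobs(m(g[y0:y1,x0:x1]),x0,y0):
        ctr=np.array(r[0])+[x0,y0]; print(nm,ctr.round(1),np.round(r[1],1),round(r[2],1),'z.082',cast('top0',ctr,.082)[0].round(4), cv2.minEnclosingCircle(c)[0])
```

```text
ring white [431.  249.5] [3. 2.] 90.0 z.082 [ 0.4812 -0.2822  0.082 ] (431.0, 249.3333282470703)
ring white [425.5 248.5] [3. 3.] 90.0 z.082 [ 0.4834 -0.2692  0.082 ] (425.5, 248.5)
ring white [438. 247.] [2. 4.] 90.0 z.082 [ 0.4873 -0.299   0.082 ] (438.0, 246.5)
ring white [420.  240.5] [2. 3.] 0.0 z.082 [ 0.5024 -0.2561  0.082 ] (420.0, 240.5)
ring white [391.8 234.8] [3.5 2.8] 45.0 z.082 [ 0.5155 -0.1888  0.082 ] (392.0, 234.5)
ring white [451.5 224.5] [2.8 2.8] 45.0 z.082 [ 0.5413 -0.3316  0.082 ] (451.5, 224.5)
ring white [449. 222.] [2.8 2.8] 45.0 z.082 [ 0.5472 -0.3257  0.082 ] (449.0, 222.0)
ring white [445.3 218.3] [3.5 2.8] 45.0 z.082 [ 0.5561 -0.3168  0.082 ] (445.5, 218.0)
ring white [423.8 239.8] [62.1 59.4] 42.0 z.082 [ 0.5041 -0.2653  0.082 ] (424.8830261230469, 237.6937255859375)
ring white [429.5 237. ] [74. 79.] 90.0 z.082 [ 0.5109 -0.2788  0.082 ] (429.5, 237.0)
ring dark [447.5 252. ] [2. 3.] 90.0 z.082 [ 0.4756 -0.3215  0.082 ] (447.5, 252.0)
ring dark [419.7 259.5] [39.8 15.6] 25.3 z.082 [ 0.4571 -0.2552  0.082 ] (423.0, 252.5)
ring dark [430.5 236.5] [5.7 5.7] 45.0 z.082 [ 0.5121 -0.2812  0.082 ] (430.72222900390625, 236.79629516601562)
ring dark [413. 239.] [8. 8.] 90.0 z.082 [ 0.5058 -0.2395  0.082 ] (413.20001220703125, 239.0)
ring dark [447. 234.] [8. 8.] 0.0 z.082 [ 0.5184 -0.3207  0.082 ] (447.1410217285156, 234.24359130859375)
ring dark [430. 237.] [18. 18.] 90.0 z.082 [ 0.5109 -0.28    0.082 ] (430.23077392578125, 236.6923065185547)
ring dark [409.8 218.1] [ 7.3 22.7] 41.4 z.082 [ 0.5557 -0.2319  0.082 ] (412.5, 220.5)
spanner dark [311.  224.4] [ 2.2 20.6] 76.0 z.082 [0.5385 0.0034 0.082 ] (311.0, 224.5)
spanner dark [292.5 219.5] [3. 3.] 0.0 z.082 [0.5497 0.0473 0.082 ] (292.6428527832031, 219.7857208251953)
spanner dark [311.5 212.7] [11.7 30.8] 75.1 z.082 [0.5664 0.0024 0.082 ] (311.5807189941406, 213.33407592773438)
```

View pics/crop0.png

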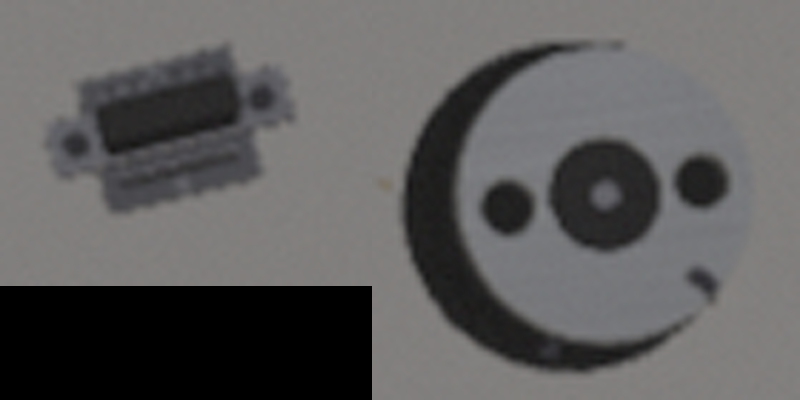

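Crop: the grip spans corners (98,107)-(243,122) in crop coordinates, and the hole centres at (507,208) and (701,182) measure 82.2 mm apart, as they should. Next is the spanner position and the move above it.

Run:
```python
from h import *
c=lambda p:np.array(p)/5.723+[279.6,194.6]
g=cast('top0',c([(98,107),(232,74),(243,122),(110,152)]),.084); print(g.mean(0),g.round(4))
p=cast('top0',c([(76,145),(264,98)]),.034); print(p,p.mean(0),np.linalg.norm(p[0]-p[1]),np.degrees(np.arctan2(*(p[1]-p[0])[1::-1])))
s,r=state()
t=np.array([*(g.mean(0)[:2]),.22]); print('shift mm',r.T@(t-s['position'])*1000)
```

```text
[0.56185262 0.00721381 0.084     ] [[ 0.5644  0.0374  0.084 ]
 [ 0.5787 -0.018   0.084 ]
 [ 0.5587 -0.0228  0.084 ]
 [ 0.5457  0.0322  0.084 ]]
[[ 0.55354398  0.04824252  0.034     ]
 [ 0.57466859 -0.03257715  0.034     ]] [0.56410629 0.00783268 0.034     ] 0.0835348377841427 -75.35177045450642
t 0.1 pos [0.2295 0.4718 0.2558] x [-0.899  0.437  0.   ] y [ 0.437  0.899 -0.001] z [-0.001 -0.001 -1.   ] F [ 0.2 -0.4 -0.2] w 0.9986885591251674 0.0 q [ 0.98  0.29 -0.15  1.13 -0.    1.43]
shift mm [-502.11433217 -272.31446111   36.05076317]
```

>>> arm_command(rows=[-100, -54, 6, 0, 0, 8, 1, -150, -82, 10, 0, 0, 16, 1, -200, -108, 15, 0, 0, 24, 1, -250, -136, 20, 0, 0, 32, 1, -300, -163, 25, 0, 0, 40, 1, -350, -190, 30, 0, 0, 49.4, 1, -400, -217, 36, 0, 0, 49.4, 1, -450, -244, 36, 0, 0, 49.4, 1, -502, -272, 36, 0, 0, 49.4, 1, -502, -272, 36, 0, 0, 49.4, 1])

```text
clock: 1.1
position: [0.5207, 0.0645, 0.2229]
tcp_rot: [-0.0, 0.611, 0.791, -0.0]
wrist_force: [0.0, 0.9, 1.0]
gripper_width: 0.997
grip_force: 0.0
```

Run:
```python
from h import *
s,r=state(); t=np.array([.562,.007,.22]); print('shift mm',r.T@(t-s['position'])*1000, 'yaw y',np.degrees(np.arctan2(r[1,1],r[0,1])))
```

```text
t 1.1 pos [0.5207 0.0645 0.2229] x [-0.253  0.968  0.   ] y [ 0.968  0.253 -0.   ] z [-0.  0. -1.] F [0.  0.9 1. ] w 0.9971740555028837 0.0 q [-0.02  0.31 -0.21  1.04  0.    1.3 ]
shift mm [-66.06729972  25.42583387   2.83735207] yaw y 14.640159164211736
```

>>> arm_command(rows=[-40, 15, 2, 0, 0, 0, 1, -66, 25, 3, 0, 0, 0, 1, -66, 25, 3, 0, 0, 0, 1, -66, 25, 3, 0, 0, 0, 1, -66, 25, 3, 0, 0, 0, 1])

```text
clock: 1.6
position: [0.5601, 0.0099, 0.22]
tcp_rot: [-0.001, 0.611, 0.792, -0.0]
wrist_force: [-0.1, 0.9, 0.0]
gripper_width: 0.999
grip_force: 0.0
```

Run:
```python
from h import *
s,r=state(); snap('wrist','wrist1.png')
```

```text
t 1.6 pos [0.5601 0.0099 0.22  ] x [-0.254  0.967  0.001] y [ 0.967  0.254 -0.001] z [-0.001  0.    -1.   ] F [-0.1  0.9  0. ] w 0.9988339401979447 0.0 q [-0.11  0.38 -0.12  1.07  0.    1.2 ]
```

View pics/wrist1.png

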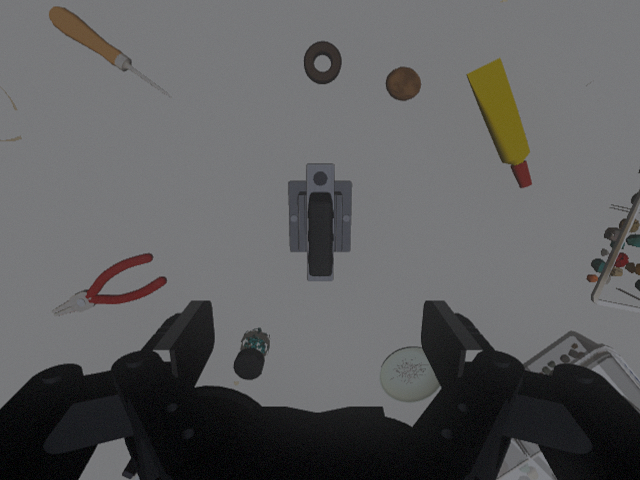

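The wrist view has the grip vertical at columns 308-333, with the bar from (320,163) to (320,281). I'll check its size and offset.

Run:
```python
from h import *
g=cv2.imread('pics/wrist1.png',0)
for y in (205,230,255,268): print(y,g[y,284:356:2])
print(g[155:290:3,314]); 
s,r=state()
tl=lambda p:(r.T@(p-s['position']).T).T*1000
e=cast('wrist1',[(320,163),(320,281),(306.5,172),(334,172),(320,178)],.038); print(tl(e).round(1))
print('grip top',tl(cast('wrist1',[(308.5,262),(332,262),(320,276),(320,212)],.084)).round(1))
```

```text
205 [118 121 106  66  71  72  71  60  72  70  55  63  48  33  39  37  40  42
  42  43  40  41  41  37  51  62  57  77  72  56  75  72  70  71 119 119]
230 [119 116 116  67  72  69  72  52  73  71  70  64  56  36  42  37  38  39
  38  38  40  40  38  33  50  68  71  73  73  58  75  70  74  80 117 119]
255 [117 118 116 117 117 118 118 116 119 118 115 116  41  35  39  39  37  39
  41  41  40  39  37  35  44 120 117 119 117 119 119 116 117 119 119 118]
268 [117 119 119 118 118 120 118 117 119 118 118 114  83  38  38  43  39  39
  40  40  43  42  39  40  70 120 118 119 117 121 117 119 119 118 120 118]
[118 120 121  81  94  91  92  50  50  62  88  89  81  33  33  33  37  39
  43  40  40  39  41  41  40  37  39  36  36  38  40  39  39  40  39  39
  41  41  44  41  32  88 111 119 120]
t 1.65 pos [0.5602 0.01   0.2202] x [-0.254  0.967  0.   ] y [ 0.967  0.254 -0.   ] z [-0.  0. -1.] F [ 0.5 -0.3 -0.4] w 1.0021240102712352 0.0 q [-0.11  0.38 -0.12  1.07  0.    1.2 ]
[[ 52.5   2.  182.2]
 [-53.5   2.2 182.2]
 [ 45.1  -9.4 182.2]
 [ 45.1  13.7 182.2]
 [ 40.1   2.  182.2]]
grip top [[-18.7  -7.  136.2]
 [-18.7  11.  136.2]
 [-30.2   1.8 136.2]
 [ 20.3   1.7 136.2]]
```

The bar measures 106 mm, and the spanner is centred 0.5 mm back and 2 mm to the side. Descending and gripping.

>>> arm_command(rows=[-0.5, 2, 50, 0, 0, 0, 1, -0.5, 2, 100, 0, 0, 0, 1, -0.5, 2, 135, 0, 0, 0, 1, -0.5, 2, 151, 0, 0, 0, 1, -0.5, 2, 151, 0, 0, 0, 1, -0.5, 2, 151, 0, 0, 0, -1, -0.5, 2, 151, 0, 0, 0, -1, -0.5, 2, 151, 0, 0, 0, -1, -0.5, 2, 151, 0, 0, 0, -1, -0.5, 2, 151, 0, 0, 0, -1], squeeze=60)

```text
clock: 2.65
position: [0.5635, 0.0089, 0.07]
tcp_rot: [0.001, 0.611, 0.791, 0.0]
wrist_force: [-1.8, 0.7, 4.0]
gripper_width: 0.206
grip_force: 59.2
```

>>> arm_command(rows=[0, 0, 0, 0, 0, 0, -1, 0, 0, 0, 0, 0, 0, -1, 0, 0, 0, 0, 0, 0, -1])

```text
clock: 2.95
position: [0.5635, 0.0089, 0.07]
tcp_rot: [0.001, 0.611, 0.792, 0.0]
wrist_force: [-0.9, 1.0, 7.2]
gripper_width: 0.208
grip_force: 59.6
```

```bash
python3 -c "
from h import *
state()"
```

```text
t 2.95 pos [0.5635 0.0089 0.07  ] x [-0.253  0.967 -0.   ] y [0.967 0.253 0.001] z [ 0.001 -0.    -1.   ] F [-0.9  1.   7.2] w 0.20827847826583065 59.60251808166504 q [-0.11  0.53 -0.32  0.72  0.    1.2 ]
```

>>> arm_command(rows=[0, 0, -20, 0, 0, 0, -1, 0, 0, -60, 0, 0, 0, -1, 0, 0, -100, 0, 0, 0, -1, 0, 0, -140, 0, 0, 0, -1, -40, -18, -140, 0, 0, 1, -1, -80, -37, -140, 0, 0, 2, -1, -120, -55, -140, 0, 0, 3, -1, -160, -74, -140, 0, 0, 4, -1, -200, -92, -140, 0, 0, 5, -1, -235, -108, -140, 0, 0, 5.8, -1])

```text
clock: 3.95
position: [0.5171, -0.2477, 0.2091]
tcp_rot: [-0.0, 0.651, 0.759, -0.0]
wrist_force: [1.5, 0.1, -1.7]
gripper_width: 0.202
grip_force: 59.2
```

Run:
```python
from h import *
s,r=state(); print('shift',r.T@(np.array([.512,-.280,.21])-s['position'])*1000,np.degrees(np.arctan2(r[1,1],r[0,1])))
snap('wrist','wrist2.png')
```

```text
t 3.95 pos [ 0.5171 -0.2477  0.2091] x [-0.153  0.988 -0.   ] y [ 0.988  0.153 -0.   ] z [-0. -0. -1.] F [ 1.5  0.1 -1.7] w 0.20230244158129934 59.176422357559204 q [-0.57  0.41 -0.1   1.06 -0.    0.84]
shift [-31.09648111  -9.97300825  -0.88592139] 8.775379664399326
```

View pics/wrist2.png

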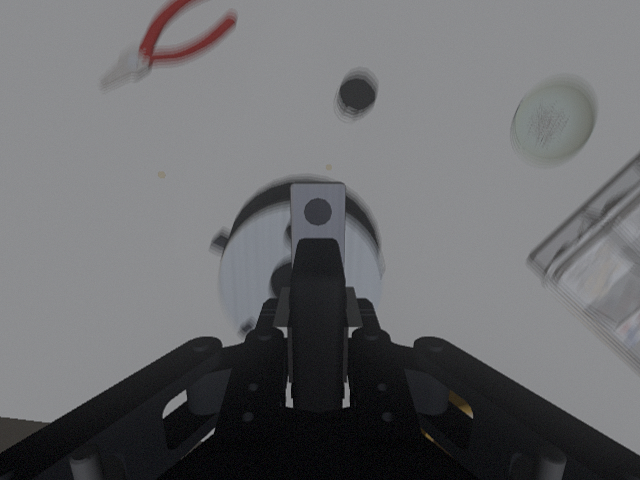

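The hover view is motion-blurred, with the disc at about columns 219-383 and the bar at 318, which agrees with the remaining shift. I'll complete the shift, settle and look again.

>>> arm_command(rows=[-31, -10, 0, 0, 0, 0, -1, -31, -10, 0, 0, 0, 0, -1, -31, -10, 0, 0, 0, 0, -1, -31, -10, 0, 0, 0, 0, -1, -31, -10, 0, 0, 0, 0, -1])

```text
clock: 4.5
position: [0.513, -0.2769, 0.2091]
tcp_rot: [-0.0, 0.65, 0.76, 0.0]
wrist_force: [0.3, 0.6, -1.4]
gripper_width: 0.203
grip_force: 59.1
```

Run:
```python
from h import *
s,r=state(); print('shift',r.T@(np.array([.512,-.280,.21])-s['position'])*1000,np.degrees(np.arctan2(r[1,1],r[0,1])))
snap('wrist','wrist3.png')
```

```text
t 4.5 pos [ 0.513  -0.2769  0.2091] x [-0.155  0.988  0.   ] y [ 0.988  0.155 -0.   ] z [-0.  0. -1.] F [ 0.3  0.6 -1.4] w 0.20252018316328302 59.10776495933533 q [-0.62  0.43 -0.08  1.07  0.    0.79]
shift [-2.91825902 -1.43118479 -0.86928698] 8.920308679879106
```

View pics/wrist3.png

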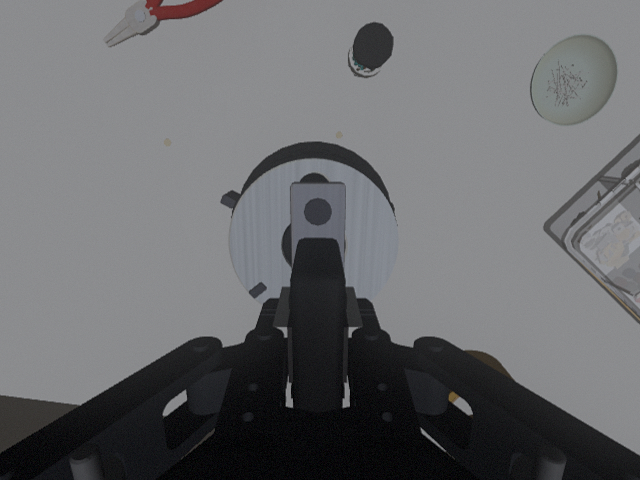

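The view shows the disc at columns 229-398 with its top edge at row 158, and the upper hole peeking out above the bar at about (315,180). Fitting the disc centre:

Run:
```python
from h import *
from scipy.optimize import least_squares
g=cv2.GaussianBlur(cv2.imread('pics/wrist3.png',0),(3,3),0).astype(float)
s,r=state()
pts=[]
for a in np.radians(np.r_[170:265:5,275:371:5]):   # image angle, up = 270
    d=np.array([np.cos(a),np.sin(a)]); rr=np.arange(72,96,.5)
    P=np.array([313.5,242])+rr[:,None]*d
    v=cv2.remap(g.astype(np.float32),P[:,:1].astype(np.float32),P[:,1:].astype(np.float32),1).ravel()
    k=np.argmax(np.abs(np.diff(v))); pts.append(P[k])
w=cast('wrist3',pts,.082); t=(r.T@(w-s['position']).T).T*1000
f=least_squares(lambda p:np.hypot(t[:,0]-p[0],t[:,1]-p[1])-p[2],[0,0,62],loss='soft_l1'); print('disc centre tool mm',f.x,np.abs(f.fun).mean())
print('hole edges',(r.T@(cast('wrist3',[(315,174),(300,181),(330,181)],.082)-s['position']).T).T*1000)
print('bar end z .17',(r.T@(cast('wrist3',[(291,183),(344,183),(318,210)],.177)-s['position']).T).T*1000)
```

```text
t 4.55 pos [ 0.513  -0.2769  0.2092] x [-0.155  0.988  0.   ] y [ 0.988  0.155 -0.   ] z [-0.  0. -1.] F [ 1.   0.2 -2. ] w 0.20329611069439205 59.10799741744995 q [-0.62  0.43 -0.08  1.07  0.    0.79]
disc centre tool mm [-2.22972919 -3.32879967 61.9437611 ] 1.165643126550665
hole edges [[ 48.75508968  -1.80771652 127.21484349]
 [ 43.97528102 -12.19590371 127.21437793]
 [ 43.97910794   8.56458627 127.21349985]]
bar end z .17 [[ 53.93807905 -11.41578094  32.21623009]
 [ 53.94224183  11.14164517  32.21527601]
 [ 42.27686688   0.08420898  32.21353463]]
```

Disc radius fits at 61.9 mm. The remaining shift is about (-3, -2.5) mm, so I'll go down in steps.

>>> arm_command(rows=[-3, -2.5, 20, 0, 0, 0, -1, -3, -2.5, 40, 0, 0, 0, -1, -3, -2.5, 60, 0, 0, 0, -1, -3, -2.5, 68, 0, 0, 0, -1, -3, -2.5, 73, 0, 0, 0, -1, -3, -2.5, 77, 0, 0, 0, -1, -3, -2.5, 80, 0, 0, 0, -1, -3, -2.5, 80, 0, 0, 0, -1])

```text
clock: 5.35
position: [0.511, -0.2812, 0.1294]
tcp_rot: [0.0, 0.65, 0.76, 0.0]
wrist_force: [0.2, -0.1, -1.6]
gripper_width: 0.2
grip_force: 59.1
```

No contact force with the pins about 5 mm below the ring's face, so they are in the holes. Seating.

>>> arm_command(rows=[0, 0, 3, 0, 0, 0, -1, 0, 0, 5.5, 0, 0, 0, -1, 0, 0, 7, 0, 0, 0, -1, 0, 0, 8, 0, 0, 0, -1, 0, 0, 8, 0, 0, 0, -1, 0, 0, 8, 0, 0, 0, -1, 0, 0, 8, 0, 0, 0, -1])

```text
clock: 6.05
position: [0.5108, -0.2812, 0.1219]
tcp_rot: [0.0, 0.65, 0.76, -0.0]
wrist_force: [-1.7, 1.0, 6.8]
gripper_width: 0.204
grip_force: 60.2
```

Seated: contact force at z = 0.122 as predicted. Now turning clockwise.

>>> arm_command(rows=[0, 0, 0, 0, 0, 3, -1, 0, 0, 0, 0, 0, 7, -1, 0, 0, 0, 0, 0, 11, -1, 0, 0, 0, 0, 0, 15, -1, 0, 0, 0, 0, 0, 19, -1, 0, 0, 0, 0, 0, 23, -1, 0, 0, 0, 0, 0, 27, -1, 0, 0, 0, 0, 0, 31, -1, 0, 0, 0, 0, 0, 35, -1, 0, 0, 0, 0, 0, 35, -1])

```text
clock: 7.05
position: [0.5109, -0.2819, 0.1219]
tcp_rot: [0.001, 0.849, 0.528, -0.0]
wrist_force: [-1.8, -1.5, 4.1]
gripper_width: 0.205
grip_force: 60.0
```

Run:
```python
from h import *
s,r=state(); print(s['wrist_torque'],np.degrees(np.arctan2(r[1,1],r[0,1])))
```

```text
t 7.05 pos [ 0.5109 -0.2819  0.1219] x [ 0.443  0.896 -0.001] y [ 0.896 -0.443  0.001] z [ 0.    -0.001 -1.   ] F [-1.8 -1.5  4.1] w 0.20478992347139285 59.996182322502136 q [-0.63  0.5  -0.2   0.87 -0.    1.4 ]
[-0.06888085  0.4273063  -0.01117893] -26.30177827219946
```

>>> arm_command(rows=[0, 0, 0, 0, 0, 4, -1, 0, 0, 0, 0, 0, 8, -1, 0, 0, 0, 0, 0, 12, -1, 0, 0, 0, 0, 0, 16, -1, 0, 0, 0, 0, 0, 20, -1, 0, 0, 0, 0, 0, 23, -1, 0, 0, 0, 0, 0, 26, -1, 0, 0, 0, 0, 0, 28, -1, 0, 0, 0, 0, 0, 30, -1, 0, 0, 0, 0, 0, 30, -1])

```text
clock: 8.05
position: [0.5103, -0.2818, 0.1219]
tcp_rot: [0.001, 0.957, 0.29, -0.001]
wrist_force: [-4.7, -1.1, 7.1]
gripper_width: 0.204
grip_force: 60.3
```

Run:
```python
from h import *
s,r=state(); print(s['wrist_torque'],np.degrees(np.arctan2(r[1,1],r[0,1])))
snap('wrist','wrist4.png')
```

```text
t 8.05 pos [ 0.5103 -0.2818  0.1219] x [ 0.831  0.556 -0.001] y [ 0.556 -0.831  0.001] z [-0.001 -0.001 -1.   ] F [-4.7 -1.1  7.1] w 0.20382063845947868 60.27990460395813 q [-0.63  0.5  -0.2   0.87 -0.    1.92]
[-0.09582425  0.944492    0.01022879] -56.24154976874054
```

View pics/wrist4.png

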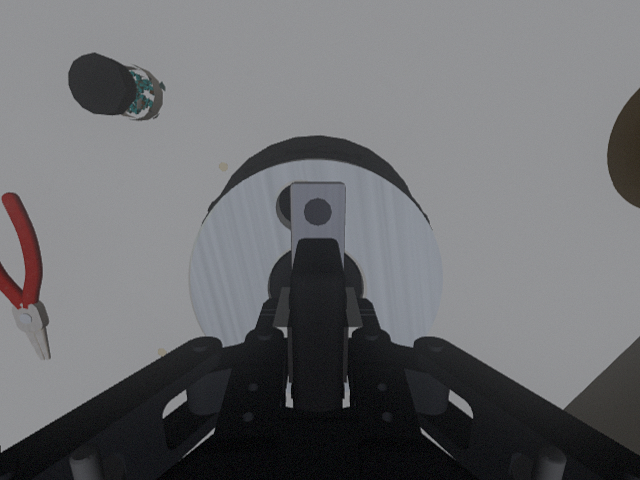

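The view shows hole (298,207) lagging to the left of the pin (318,212) by about 10°, as expected from the play. Continuing gently to the stop.

>>> arm_command(rows=[0, 0, 0, 0, 0, 2, -1, 0, 0, 0, 0, 0, 4, -1, 0, 0, 0, 0, 0, 6, -1, 0, 0, 0, 0, 0, 8, -1, 0, 0, 0, 0, 0, 8, -1])

```text
clock: 8.6
position: [0.5103, -0.2817, 0.1219]
tcp_rot: [0.001, 0.975, 0.223, -0.0]
wrist_force: [-3.7, -1.3, 7.5]
gripper_width: 0.207
grip_force: 60.3
```

Run:
```python
from h import *
s,r=state(); print(s['wrist_torque'],s['joint_efforts'],np.degrees(np.arctan2(r[1,1],r[0,1])))
```

```text
t 8.6 pos [ 0.5103 -0.2817  0.1219] x [ 0.901  0.435 -0.001] y [ 0.435 -0.901  0.001] z [-0.001 -0.001 -1.   ] F [-3.7 -1.3  7.5] w 0.2067426745460959 60.31059801578522 q [-0.63  0.5  -0.2   0.87 -0.    2.06]
[-0.05460184  0.96332152  0.0541105 ] [  1.54052328 -60.65901518  29.31145906  -1.45713151   0.85103989
   0.44093264] -64.23919272404478
```

>>> arm_command(rows=[0, 0, 0, 0, 0, 2, -1, 0, 0, 0, 0, 0, 4, -1, 0, 0, 0, 0, 0, 5, -1, 0, 0, 0, 0, 0, 6, -1, 0, 0, 0, 0, 0, 6, -1])

```text
clock: 9.1
position: [0.5102, -0.2812, 0.1219]
tcp_rot: [0.0, 0.985, 0.172, -0.0]
wrist_force: [-5.2, 1.0, 9.7]
gripper_width: 0.207
grip_force: 60.5
```

Run:
```python
from h import *
s,r=state(); print(s['wrist_torque'],s['joint_efforts'],np.degrees(np.arctan2(r[1,1],r[0,1])))
```

```text
t 9.1 pos [ 0.5102 -0.2812  0.1219] x [ 0.941  0.339 -0.001] y [ 0.339 -0.941  0.   ] z [-0.001 -0.    -1.   ] F [-5.2  1.   9.7] w 0.20677837451371348 60.51627159118652 q [-0.63  0.5  -0.2   0.87 -0.    2.17]
[0.39180226 1.10038717 0.1073833 ] [  0.60366997 -59.91933703  29.9259156   -2.2928457    0.53149916
   0.34470172] -70.17370635056984
```

>>> arm_command(rows=[0, 0, 0, 0, 0, 1, -1, 0, 0, 0, 0, 0, 2, -1, 0, 0, 0, 0, 0, 3, -1, 0, 0, 0, 0, 0, 3, -1])

```text
clock: 9.5
position: [0.5103, -0.2808, 0.1219]
tcp_rot: [-0.0, 0.989, 0.147, -0.0]
wrist_force: [-4.8, 2.8, 8.8]
gripper_width: 0.204
grip_force: 72.0
```

Run:
```python
from h import *
s,r=state(); print(s['wrist_torque'],np.degrees(np.arctan2(r[1,1],r[0,1])))
snap('wrist','wrist5.png'); snap('top','top5.png')
im=cv2.imread('pics/top5.png')
a=cv2.resize(im[203:273,390:465],(450,420),interpolation=cv2.INTER_CUBIC)
b=cv2.resize(cv2.imread('pics/wrist5.png')[120:400,150:480],(350,297)); o=np.zeros((420,800,3),np.uint8); o[:,:450]=a;o[:297,450:]=b
cv2.imwrite('pics/crop5.png',o)
```

```text
t 9.5 pos [ 0.5103 -0.2808  0.1219] x [ 0.957  0.291 -0.001] y [ 0.291 -0.957 -0.   ] z [-0.001  0.    -1.   ] F [-4.8  2.8  8.8] w 0.20403654717103395 72.03688144683838 q [-0.63  0.5  -0.2   0.87 -0.    2.22]
[0.60642664 1.02137385 1.19845134] -73.06590208944665
```

View pics/crop5.png

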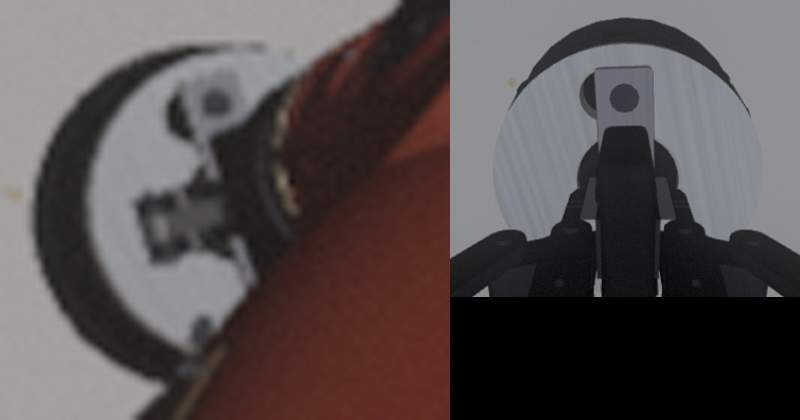

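The wrist torque jumped to 1.2 N m, and the ring's pointer (202,328) sits against the barrel's (187,367), so the stop is reached. I'll ease back 2°, release and retreat straight up.

>>> arm_command(rows=[0, 0, 0, 0, 0, -2, -1, 0, 0, 0, 0, 0, -2, -1, 0, 0, 0, 0, 0, -2, 0.6, 0, 0, 0, 0, 0, -2, 1, 0, 0, 0, 0, 0, -2, 1, 0, 0, 0, 0, 0, -2, 1, 0, 0, 0, 0, 0, -2, 1, 0, 0, 0, 0, 0, -2, 1])

```text
clock: 10.4
position: [0.5108, -0.2812, 0.1211]
tcp_rot: [-0.0, 0.986, 0.164, -0.0]
wrist_force: [0.9, -0.4, 0.1]
gripper_width: 0.999
grip_force: 0.0
```

>>> arm_command(rows=[0, 0, -10, 0, 0, 0, 1, 0, 0, -30, 0, 0, 0, 1, 0, 0, -60, 0, 0, 0, 1, 0, 0, -100, 0, 0, 0, 1, 0, 0, -125, 0, 0, 0, 1, 0, 0, -125, 0, 0, 0, 1, 0, 0, -125, 0, 0, 0, 1])

```text
clock: 11.1
position: [0.511, -0.2814, 0.247]
tcp_rot: [0.001, 0.986, 0.164, 0.001]
wrist_force: [0.2, 0.7, -0.4]
gripper_width: 1.001
grip_force: 0.0
```

Run:
```python
from h import *
state(); snap('wrist','wrist6.png')
```

```text
t 11.1 pos [ 0.511  -0.2814  0.247 ] x [0.946 0.323 0.001] y [ 0.323 -0.946  0.001] z [ 0.001 -0.001 -1.   ] F [ 0.2  0.7 -0.4] w 1.0009804128163593 0.0 q [-0.63  0.41 -0.01  1.15 -0.    2.18]
```

View pics/wrist6.png

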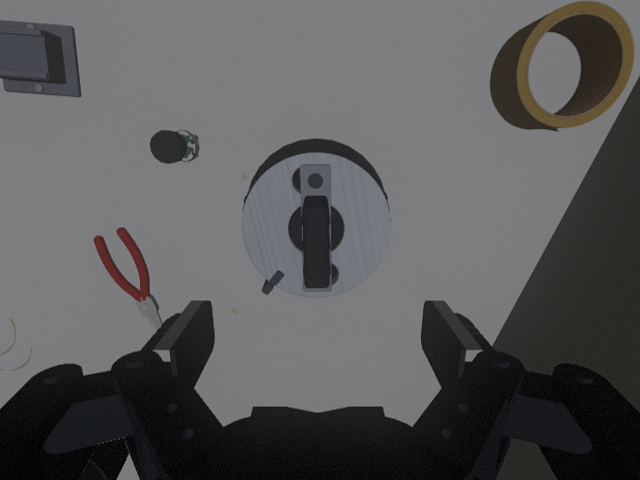

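The spanner stands upright at the centre of the ring (bar at (316,228), disc at (316,225)). Both pins are in their holes, and the two pointers meet at (273,282). Handing in.

```bash
python3 -c "
from cell import bot
print(bot.sign_off())"
```

```text
the job is handed in; nothing more can be done
None
```

The spanner stands upright with both pins in the lock ring, the ring is turned clockwise to its stop with the pointers meeting, the gripper is clear, and the job is handed in at about 11 s; no verdict was returned.

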